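Open the recipe stand's prop leg and put the stand up by the egg box

TASK

The wooden recipe stand is stowed in the dowel rack with its gate-type prop leg half folded. While the rack still holds it, swing the leg out until it has snapped past its spring catch and sits fully against its stop, wherever that has been set - push firmly, but never with more than 20 newtons, or the hinge screws tear out. Then lift the stand out and set it down on its own leg a few centimetres to the right of the egg box, about level with it and square to it, card facing the front edge of the worktop; leave it standing steady and leave the other things where they are.

Things in the scene. Friction and masses are not known exactly. Their poses are not given: they have to be found in the camera images.
- stand: Recipe stand: beech panel 180 wide, 140 tall, 12 mm thick, 0.5 kg with its leg; a cream card and a ledge (96 mm wide, 34 mm deep, 28 mm high) on its front. Origin: middle of the panel's bottom edge, mid-thickness. z runs up the panel, y along its width, x out of its back (card faces -x). With the leg at its stop it stands on the worktop leaning back 12 to 13 degrees (0.21 to 0.22 rad).
- stand_top (a point): Middle of the panel's top edge (stand z = 0.140): a bare edge to grip across its 12 mm, free for 25 mm down on both sides. In its slot the panel has 4 mm of play: it stands loose, and slides and rocks when the leg is pushed.
- leg: Prop leg: a dark wooden gate hinged behind the panel. Origin on the hinge axis, level with the panel's bottom edge; z along the axis, y from the hinge to the post. Post: 12 mm thick, axis at y = 0.084, from z = 0.019 to 0.137. Rails 8 mm thick at z = 0.037 to 0.051 and 0.097 to 0.111. Tube with the catch's spring ball at y = 0.055, z = 0.085 to 0.100.
- leg_hinge (a point): Point of the hinge axis at stand x = 0.012, y = -0.040, z = 0.120; the axis is parallel to the stand's z. Seen from above the leg swings clockwise to open. Round this axis a steel quarter-round plate (radius 63 mm, top at z = 0.077), on which the ball rides, carries the catch's ridge and the black rubber stop pin. A brass nut clamps it to the panel, set differently each time.
- leg_angle (a joint): Swing of the leg, rad: 0 folded (0.35 rad from the panel), growing as it opens. Stiff hinge, stays where left: 2 N at the post moves it. The stop pin lies somewhere from 0.86 to 1.23, as the plate is set; solid beyond. From 0.14 before the stop the ball climbs the ridge, resisting with 6 to 10 N at the post; it passes 0.06 before and within 0.03 of the stop it holds the leg against it.
- leg_post (a point): Point on the post's axis, 15 mm below its top (leg y = 0.084, z = 0.122).
- leg_foot (a point): Lowest point of the leg's round rubber foot, under the post.
- rack: Fixed wooden board rack. Rails along its y at x = -0.065 and 0.065, tops 14 mm high, with 12 mm dowels, tops 54 mm high. Origin under its middle. The stand is in the slot at y = 0.042, leg towards +y, its y along the rack's -x. Across its far end a frame 118 mm high, face at x = 0.099: pushed along the slot the stand slides on till it meets it. A white board 174 mm high is in the slot at y = -0.042.
- rack_slot (a point): Middle of the stand's slot, level with the tops of the rails.
- egg_box: Closed grey pulp egg box, 106 (x) x 156 (y) x 72 mm, at yaw 0 its long side runs left to right. Origin: centre of its underside; to the right of it is its -y side, the front edge of the worktop lies on its -x side.
- pepper_mill: Tall brown wooden mill, 58 mm thick, 165 mm tall, behind the rack. Origin: centre of its underside.
- salt_mill: Shorter brown wooden mill, 58 mm thick, 135 mm tall, behind the rack. Origin: centre of its underside.
- kitchen_timer: White domed wind-up timer, 67 mm wide, 55 mm tall, right of the rack near the front edge. Origin: centre of its underside.
- lemon: Lemon, 78 x 55 x 56 mm, lying farther back. Origin: its underside.
- honey_jar: Honey jar with yellow lid, 64 mm wide, 109 mm tall, farther back. Origin: centre of its underside.
- mug_blue: Blue and teal mug, 88 mm wide, 99 mm tall, left of the egg box. Origin: centre of its underside.

How it is judged:
By the outcome, as a careful person would: the job done as asked, in the order asked, and still so for the second after the job is handed in, with the robot touching nothing.
It also fails if it takes over 72 s, if anything falls off the work surface, if the arm or the gripper's body presses on something with over 40 N, if the wrist force passes 120 N, or if a joint passes its speed limit or range.

ROBOT

A 6-joint arm with a two-finger parallel gripper is mounted at the origin on a cart in front of the work surface, level with it; the furniture and walls round the work are solid. World frame = base frame: x ahead of the robot, y to its left, z up, the work surface at z = 0. Lengths are in m, angles in rad, forces in N, time in s.
With the tool pointing down it reaches from about 0.325 to 0.925 m from the base axis. Payload 3.1 kg.
Tool frame: the origin (TCP) lies midway between the tips of the shut fingers; the grasp point (between the pads) lies 19 mm behind it (ctrl.hold_point_z is the distance from the TCP to the grasp point, in m); z points along the fingers, y is the line along which they close (so a half turn about z gives the same grasp; the last joint's range is limited). The gripper opens to 85 mm and grips with 20 to 120 N. Pads are 22 mm wide; open, the fingers measure 114 mm over their backs; the gripper's body (76 mm by 85 mm) begins 54 mm behind the grasp point. The pads swing forward as they close: fully open they stand 13 mm farther back than shut.
Start: joints at [-1.227, 0.217, 1.613, -0, 1.311, -0.112], TCP at [0.275, -0.561, 0.231] pointing down, gripper open.
Joint ranges: [-2.75, 2.75], [-0.78, 2.1], [0.31, 2.55], [-1.13, 4.27], [0.13, 2.63], [-2.58, 2.58]. Speed limits (rad/s): [2.79, 2.79, 3.14, 3.14, 3.14, 3.14].

INTERFACE

Orientations are given as a rotation vector (axis times angle).
In Python, from plant import ctrl, vision, finder gives the robot as it stands.
- The arm moves only by the tool step_arm, never from a script. Its argument "commands" is a list that holds one entry, the list of rows, each a list of 5 numbers: the closure, from 0 (fully open) to 1 (shut), then the shift along the tool's x, y, z in m, then the turn about the tool's z in rad. In form: [[[hand, dx, dy, dz, roll], ...]]. A call has 1 to 5 rows; each row is the pose to reach, as a shift and turn from the pose commanded when the call began, along the tool's axes at that moment; what a row does not reach only later rows make up. A row lasts 1/8 s, in which the tool goes at most 62.5 mm and 10.7 degrees, less where a joint would pass 70% of its speed; a pose out of reach is approached as far as the arm can. A call with a gripper value outside its range is refused whole. The fingers move at their own pace and stop on an object; "squeeze" is the grip in N (left out, the last holds). Time passes only in rows, so rows that repeat a pose let the fingers close. It gives the time, the measured TCP pose, the force, the opening and the grip force at its end, in the units of the state.
- ctrl.get_state(): the state, without advancing time (a new reading comes with each control period).
- vision.snapshot(name): name is "scene" or "side" or "wrist"; returns (picture, depth): 480x640x3 uint8, blue, green, red; 480x640 float32, m along the optical axis (not along the pixel's ray), 0 where there is no reading.
- vision.get_calibration(name): a dict with "K" (3x3 intrinsics, pixels), "R" (3x3) and "t" (3): a world point X has camera coordinates R X + t; the wrist camera has in their place "mount" (4x4, takes a point from camera to tool coordinates, whose origin is the TCP and whose axes are the flange's). Camera axes: x right, y down, z forward; pixel columns grow to the right and rows downward; lengths in m; the calibration is good to about 2 mm. A picture is of the moment at which its call begins: read the wrist's pose just before it. get_calibration takes no time and is no camera call.
- ctrl.close_job(): hands the job in; it is judged then, once.
Trained networks look in the newest picture that a camera, given by its name, has taken for a name from the list of things; names that differ only in an ending like _2 or _b are one class to them, and where a whole thing is asked for, a point or a joint stands for the part that bears it (a point fixed in the world has none). Each returns a list of dicts, best first, with "score" (0 to 1); they miss things now and then, are a little off and sometimes report something else, mostly with a low value. They report only what shows in the picture. A call takes as long as a camera call.
- finder.outline_of(camera, label): "mask" (480x640 bool, what is visible of it) and "xy" ([column, row] in pixels, amid what is visible of it).
The state is a dict: "t": time; "joint_positions": joint angles; "joint_velocities": joint speeds; "tau": joint torques, N m; "tcp_pos": TCP position; "tool_rot": TCP orientation; "force": force on the tool from outside, world axes, zero at the start; "ft_torque": the same for the moment, N m; "finger_gap": finger opening in m; "grip_force": force on a finger pad.
Only numpy, scipy, OpenCV 4.12 (cv2) and the standard library are available. Lean on these libraries where they do the work, as an engineer would, in place of code of your own. Each camera call takes 0.05 s, during which the arm holds its last target. There are 200 camera calls.

## Working session

There is one attempt and no reset: what is moved stays moved. The work goes in short steps, Python scripts to look and compute and a tool call to move; the robot and the scene stay as the last step left them, time stands still between calls to the robot, and variables do not carry over. Pictures are saved under pics/ and viewed, at most 10 in all, crops included, and the job is handed in when it is done.

Besides the shell and the picture viewer there is one more tool, called after ">>>" as name([rows], argument=value, ...), one row to a line, values as JSON. step_arm: Moves the arm, as the interface text tells. Its arguments: {"type":"object","properties":{"commands":{"type":"array","items":{"type":"array","items":{"type":"array","items":{"type":"number"}}}},"squeeze":{"type":"number"}},"required":["commands"]}

```bash
ls; mkdir -p pics; cat > h.py <<'E'
import numpy as np, cv2
from scipy.spatial.transform import Rotation as Ro
from plant import ctrl, vision, finder
def cloud(name):
    s=ctrl.get_state(); im,d=vision.snapshot(name); c=vision.get_calibration(name); K=np.array(c["K"])
    v,u=np.mgrid[0:480,0:640]
    P=np.stack([(u-K[0,2])/K[0,0]*d,(v-K[1,2])/K[1,1]*d,d],-1)
    if "mount" in c:
        M=np.array(c["mount"]); P=P@M[:3,:3].T+M[:3,3]
        R=Ro.from_rotvec(s["tool_rot"]).as_matrix(); P=P@R.T+np.array(s["tcp_pos"])
    else:
        P=(P-np.array(c["t"]))@np.array(c["R"])
    P[d<=0]=np.nan
    return im,d,P
def proj(name,X):
    c=vision.get_calibration(name); K=np.array(c["K"]); p=(np.array(c["R"])@np.atleast_2d(X).T).T+np.array(c["t"]); p=p@K.T
    return p[:,:2]/p[:,2:]
E
python3 - <<'E'
from h import *
s=ctrl.get_state(); print(s["tcp_pos"],s["tool_rot"],s["force"],ctrl.hold_point_z)
for n in("scene","side"):
    im,d,P=cloud(n); cv2.imwrite(f"pics/{n}0.png",im); np.save(f"{n}0.npy",P)
    c=vision.get_calibration(n); print(n,-np.array(c["R"]).T@c["t"])
    for l in("stand","leg","rack","egg_box","kitchen_timer","mug_blue","pepper_mill","salt_mill","lemon","honey_jar"):
        o=finder.outline_of(n,l)
        if o:
            m=o[0]["mask"];q=P[m];q=q[~np.isnan(q[:,0])]
            print(l,round(o[0]["score"],2),np.round(o[0]["xy"]),np.round(np.nanpercentile(q,[3,50,97],axis=0),3).tolist() if len(q) else 0)
            np.save(f"m_{n}_{l}.npy",m)
E
```

```text
pics
[ 0.27485527 -0.56041037  0.22997466] [-3.05804250e+00 -7.09294874e-01  4.67483223e-04] [-0.91267319 -0.21835936 -0.36603995] 0.0187
scene [-0.26385949 -0.55120577  1.52884612]
leg 0.46 [192. 193.] [[0.417, 0.451, 0.073], [0.437, 0.46, 0.091], [0.456, 0.465, 0.1]]
rack 0.6 [391. 274.] [[0.353, -0.307, 0.009], [0.569, -0.274, 0.102], [0.584, -0.157, 0.175]]
kitchen_timer 0.8 [399. 360.] [[0.331, -0.424, 0.008], [0.351, -0.397, 0.04], [0.383, -0.368, 0.054]]
pepper_mill 0.96 [420. 257.] [[0.629, -0.305, 0.004], [0.643, -0.285, 0.101], [0.674, -0.26, 0.159]]
salt_mill 0.79 [388. 255.] [[0.598, -0.22, 0.014], [0.612, -0.203, 0.11], [0.639, -0.177, 0.128]]
honey_jar 0.62 [370. 230.] [[0.66, -0.125, 0.003], [0.672, -0.101, 0.078], [0.711, -0.07, 0.112]]
side [0.38656787 0.83283195 1.461355  ]
stand 0.65 [364. 190.] [[0.379, -0.181, 0.031], [0.461, -0.173, 0.104], [0.545, -0.11, 0.155]]
leg 0.55 [365. 203.] [[0.433, -0.18, 0.0], [0.454, -0.131, 0.101], [0.498, -0.106, 0.144]]
rack 0.57 [358. 165.] [[0.36, -0.272, 0.007], [0.488, -0.262, 0.109], [0.581, -0.145, 0.175]]
egg_box 0.72 [372. 349.] [[0.342, 0.195, 0.031], [0.393, 0.272, 0.069], [0.445, 0.33, 0.077]]
kitchen_timer 0.74 [412. 152.] [[0.332, -0.413, 0.004], [0.352, -0.388, 0.041], [0.384, -0.358, 0.056]]
mug_blue 0.72 [342. 409.] [[0.379, 0.382, 0.003], [0.436, 0.413, 0.045], [0.477, 0.462, 0.099]]
pepper_mill 0.9 [309. 155.] [[0.636, -0.282, 0.023], [0.656, -0.261, 0.115], [0.678, -0.251, 0.158]]
salt_mill 0.68 [309. 189.] [[0.601, -0.204, 0.007], [0.622, -0.177, 0.066], [0.649, -0.165, 0.126]]
lemon 0.25 [343. 407.] [[0.381, 0.383, 0.003], [0.436, 0.412, 0.044], [0.477, 0.462, 0.099]]
honey_jar 0.94 [281. 215.] [[0.582, -0.107, 0.006], [0.675, -0.067, 0.071], [0.699, 0.247, 0.583]]
```

```bash
python3 - <<'E'
import cv2,numpy as np
a=cv2.imread("pics/scene0.png");b=cv2.imread("pics/side0.png")
cv2.imwrite("pics/a.png",np.vstack([cv2.resize(a[170:420,140:540],(800,500))[:500],]))
cv2.imwrite("pics/b.png",cv2.resize(b[90:430,230:500],(476,600)))
E
```

```text
(no output)
```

View pics/a.png

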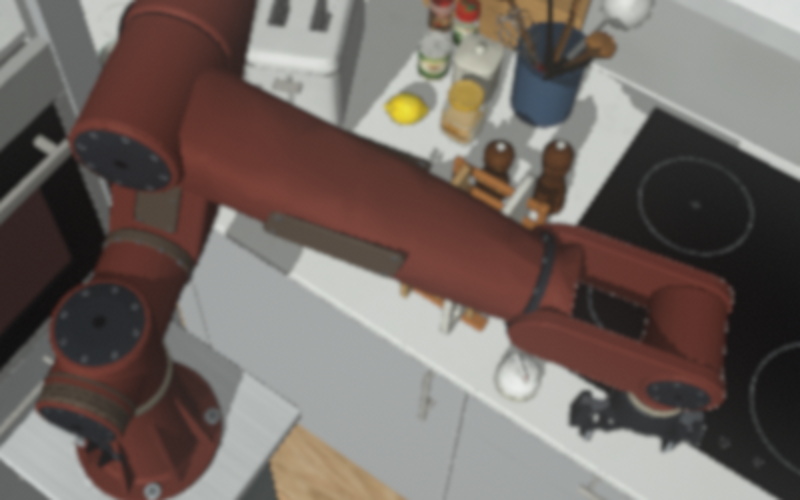

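View pics/b.png

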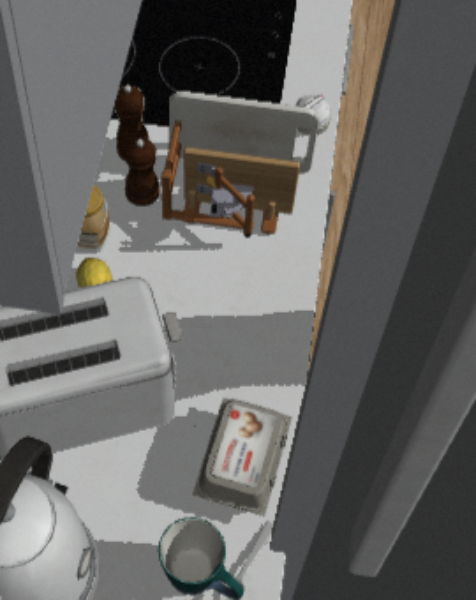

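The scene view is mostly covered by the arm, with only the rack's ends showing at about (480,190) and (450,310). The side view shows the stand in the rack at about (240,190), with the leg standing off on the +y side and its post at about (248,215). The egg box is at (245,455), slightly yawed, with the mug below it.

```bash
python3 - <<'E'
from h import *
P=np.load("side0.npy")
def g(l): 
    q=P[np.load(f"m_side_{l}.npy")]; return q[~np.isnan(q[:,0])]
e=g("egg_box"); print("egg",len(e))
for lo,hi in((0.066,0.09),(0.0,0.09)):
    q=e[(e[:,2]>lo)&(e[:,2]<hi)]; r=cv2.minAreaRect((q[:,:2]*1000).astype(np.float32)); print(lo,r)
s=g("stand"); q=s[(s[:,2]>0.14)&(s[:,2]<.17)]; print("top",len(q),q.mean(0),np.percentile(q,[2,98],axis=0)); print(np.polyfit(q[:,0],q[:,1],1))
l=g("leg"); q=l[(l[:,2]>0.125)]; print("legtop",q.mean(0)); print(np.round(q[q[:,1]>-.14],3)[:30])
print(np.array(vision.get_calibration("wrist")["mount"]).round(3).tolist())
E
```

```text
egg 2518
0.066 ((393.21624755859375, 257.4490966796875), (133.1310272216797, 89.6561050415039), 81.57177734375)
0.0 ((393.8380126953125, 248.72462463378906), (173.03773498535156, 110.12335205078125), 81.63353729248047)
top 397 [ 0.45989804 -0.17161941  0.14965099] [[ 0.3773724  -0.18288781  0.14030314]
 [ 0.5455395  -0.10950357  0.15918013]]
[-0.01322834 -0.16553572]
legtop [ 0.4639868  -0.13066667  0.13600354]
[[ 0.474 -0.14   0.126]
 [ 0.465 -0.132  0.125]
 [ 0.441 -0.112  0.149]
 [ 0.439 -0.112  0.15 ]
 [ 0.458 -0.123  0.125]
 [ 0.455 -0.122  0.127]
 [ 0.444 -0.11   0.147]
 [ 0.441 -0.11   0.147]
 [ 0.438 -0.11   0.149]
 [ 0.436 -0.11   0.148]
 [ 0.443 -0.11   0.142]
 [ 0.44  -0.105  0.149]
 [ 0.438 -0.108  0.146]
 [ 0.435 -0.108  0.147]
 [ 0.433 -0.111  0.143]
 [ 0.452 -0.117  0.126]
 [ 0.443 -0.108  0.14 ]
 [ 0.44  -0.104  0.147]
 [ 0.438 -0.109  0.141]
 [ 0.435 -0.104  0.149]
 [ 0.443 -0.11   0.134]
 [ 0.44  -0.108  0.137]
 [ 0.437 -0.105  0.142]
 [ 0.435 -0.106  0.14 ]
 [ 0.445 -0.112  0.125]
 [ 0.442 -0.106  0.134]
 [ 0.44  -0.107  0.133]
 [ 0.437 -0.104  0.138]
 [ 0.434 -0.107  0.134]
 [ 0.44  -0.109  0.126]]
[[-0.002, -0.957, -0.291, 0.074], [1.0, -0.002, -0.001, 0.001], [0.0, -0.291, 0.957, -0.143], [0.0, 0.0, 0.0, 1.0]]
```

>>> step_arm([
  [[1,0.04,-0.035,-0.03,-0.18],[1,0.08,-0.07,-0.07,-0.36],[1,0.12,-0.105,-0.07,-0.54],[1,0.16,-0.14,-0.07,-0.72],[1,0.204,-0.179,-0.07,-0.9]],
])

```text
t: 1.72
tcp_pos: [0.38, -0.3093, 0.3018]
tool_rot: [2.441, 1.976, 0.0]
force: [0.7, 0.2, 0.3]
finger_gap: -0.0
grip_force: 0.0
```

>>> step_arm([
  [[1,0.04,0.008,0,-0.18],[1,0.08,0.016,0,-0.36],[1,0.12,0.024,0,-0.54],[1,0.16,0.03,0,-0.72],[1,0.181,0.032,0,-0.9]],
])

```text
t: 2.35
tcp_pos: [0.4499, -0.1388, 0.3015]
tool_rot: [1.335, 2.843, 0.001]
force: [-0.0, -0.1, -0.5]
finger_gap: -0.0004
grip_force: 0.0
```

>>> step_arm([
  [[1,0,0,0,-0.18],[1,0,0,0,-0.36],[1,0,0,0,-0.54],[1,0,0,0,-0.72],[1,0,0,0,-0.885]],
])

```text
t: 2.98
tcp_pos: [0.4494, -0.1406, 0.3014]
tool_rot: [-0.008, 3.141, -0.0]
force: [-0.4, 0.1, 0.8]
finger_gap: -0.0004
grip_force: 0.0
```

```bash
python3 - <<'E'
from h import *
s=ctrl.get_state(); print(s["t"],s["tcp_pos"],s["tool_rot"],s["joint_positions"],s["force"])
im,d,P=cloud("wrist"); cv2.imwrite("pics/w1.png",im); np.save("w1.npy",P)
for l in("stand","leg","rack"):
    o=finder.outline_of("wrist",l)
    if o: np.save(f"m_w_{l}.npy",o[0]["mask"]); print(l,o[0]["score"],o[0]["xy"])
E
```

```text
2.975 [ 0.44936811 -0.14061572  0.30141327] [-7.55032992e-03  3.14137286e+00 -1.71632542e-04] [-4.52481550e-01 -1.74166504e-01  1.88034568e+00 -5.63382934e-06
  1.43517619e+00 -2.02808413e+00] [-0.38792744  0.05270884  0.7944421 ]
stand 0.56 [279.2, 225.8]
leg 0.9 [333.2, 222.6]
rack 0.74 [170.4, 233.9]
```

View pics/w1.png

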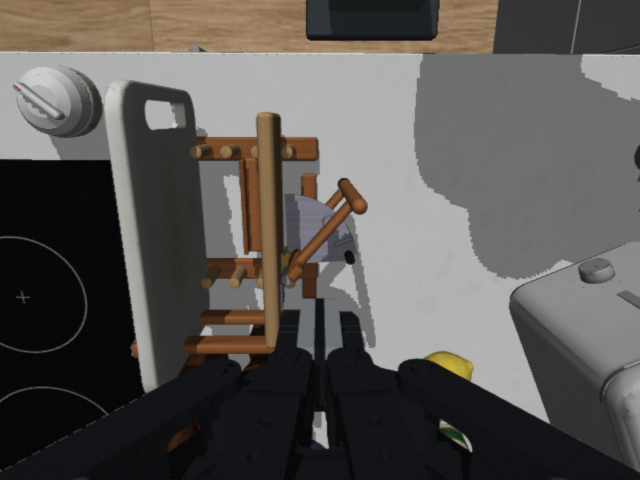

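The wrist view shows, from above, the panel top edge running along columns 258-281 (rows 115-345). The hinge is at (296,268), the post top at (362,207), the quarter plate's ridge near (343,238) and the black stop pin at (350,257).

```bash
python3 - <<'E'
from h import *
P=np.load("w1.npy"); u=np.arange(640)[None,:]*np.ones((480,1)); v=np.arange(480)[:,None]*np.ones((1,640))
z=P[...,2]
t=P[(u>250)&(u<290)&(v>105)&(v<350)&(z>.148)&(z<.165)]
print("top",len(t),np.median(t,0),np.percentile(t,[1,99],axis=0)); 
r=cv2.minAreaRect((t[:,:2]*1000).astype(np.float32)); print(r); print(np.polyfit(t[:,0],t[:,1],1))
p=P[(u>345)&(u<375)&(v>190)&(v<220)&(z>.14)&(z<.165)]; print("post",len(p),p.mean(0),np.percentile(p,[2,98],axis=0))
for name,c in(("pin",(350,257)),("hinge",(296,270)),("ridge",(343,238)),("nut",(286,262))): 
    print(name,np.nanmedian(P[c[1]-2:c[1]+3,c[0]-2:c[0]+3].reshape(-1,3),0))
# arc edge of pin
im=cv2.imread("pics/w1.png"); k=(im.max(2)<60)&(u>340)&(u<362)&(v>245)&(v<268); print(k.sum(),u[k].mean(),v[k].mean(),np.nanmedian(P[k],0))
cv2.imwrite("pics/w1c.png",cv2.resize(im[160:310,240:400],None,fx=4,fy=4,interpolation=cv2.INTER_CUBIC))
E
```

```text
top 3815 [ 0.44918859 -0.17772674  0.15368255] [[ 0.37496891 -0.18398285  0.14947012]
 [ 0.54732488 -0.17225737  0.15564301]]
((462.52349853515625, -178.19451904296875), (178.99227905273438, 12.248239517211914), 0.07138360291719437)
[-0.00156938 -0.17710747]
post 213 [ 0.43838312 -0.11201465  0.14542955] [[ 0.43357269 -0.11705155  0.1404217 ]
 [ 0.44412986 -0.10631118  0.14832201]]
pin [ 0.49143675 -0.11450175  0.10523322]
hinge [ 0.49107181 -0.15924855  0.1387127 ]
ridge [ 0.47958546 -0.11985407  0.08839236]
nut [ 0.49867829 -0.17037567  0.09741035]
114 349.00877192982455 256.6842105263158 [ 0.49255599 -0.11524835  0.10379644]
```

View pics/w1c.png

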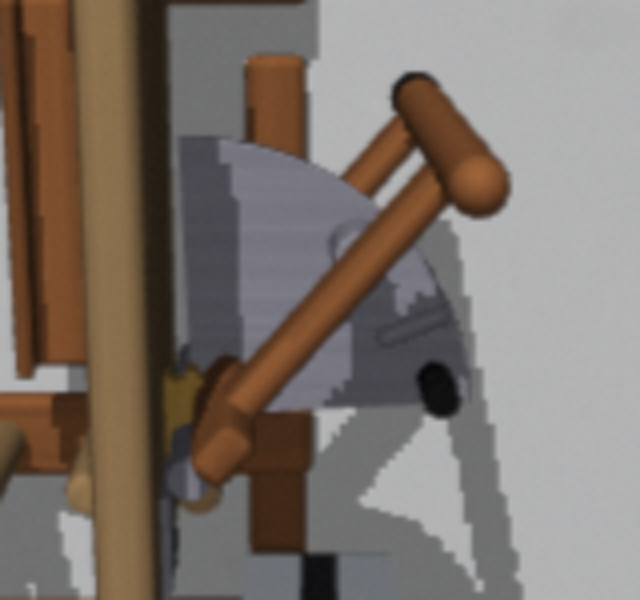

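Leg is at about q=0.34, and the pin suggests the stop is near q≈0.86. I'll bring the closed fingers down behind the post, turned 0.36 rad so that the face points along the push direction.

>>> step_arm([
  [[1,0.02,0.012,0.03,-0.18],[1,0.037,0.024,0.08,-0.36],[1,0.037,0.024,0.13,-0.36],[1,0.037,0.024,0.17,-0.36],[1,0.037,0.024,0.17,-0.36]],
])

```text
t: 3.8
tcp_pos: [0.4092, -0.1152, 0.1281]
tool_rot: [0.557, -3.085, -0.008]
force: [-0.3, 0.4, -0.2]
finger_gap: -0.0002
grip_force: 0.0
```

>>> step_arm([
  [[1,-0.004,0,-0.002,0],[1,-0.008,0,-0.003,0],[1,-0.012,0,-0.003,0],[1,-0.016,0,-0.003,0],[1,-0.02,0,-0.003,0]],
])

```text
t: 4.42
tcp_pos: [0.4295, -0.1089, 0.1339]
tool_rot: [0.561, -3.087, -0.003]
force: [-6.2, 0.8, 1.4]
finger_gap: 0.0002
grip_force: 2.7
```

```bash
python3 - <<'E'
from h import *
s=ctrl.get_state(); print(s["t"],s["tcp_pos"],s["tool_rot"],s["force"],s["joint_positions"])
im,d,P=cloud("wrist"); cv2.imwrite("pics/w2.png",im[100:400,150:520])
E
```

```text
4.425 [ 0.42954179 -0.10889766  0.1339214 ] [ 0.56096196 -3.08660681 -0.00340042] [-6.15146966  0.7729043   1.44396729] [-4.06474457e-01 -6.35309230e-02  2.10912455e+00 -7.19293750e-04
  1.10088317e+00 -2.33650043e+00]
```

View pics/w2.png

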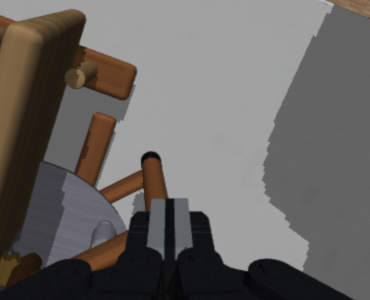

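The fingers are against the post: the leg's foot shows at (150,157) in the crop, and the fingers at (170,215) cover the post top. I'll keep pushing.

>>> step_arm([
  [[1,-0.002,0,0.001,0],[1,-0.004,0,0.002,0],[1,-0.006,0,0.002,0],[1,-0.008,0,0.002,0],[1,-0.01,0,0.002,0]],
])

```text
t: 5.1
tcp_pos: [0.4391, -0.1054, 0.1318]
tool_rot: [0.561, -3.088, -0.003]
force: [-5.6, 1.0, 1.8]
finger_gap: -0.0002
grip_force: 2.4
```

>>> step_arm([
  [[1,-0.002,0,0,0],[1,-0.004,0,0,0],[1,-0.006,0,0,0],[1,-0.008,0,0,0],[1,-0.009,0,0,0]],
])

```text
t: 5.72
tcp_pos: [0.4484, -0.1025, 0.132]
tool_rot: [0.561, -3.09, -0.002]
force: [-3.9, 0.9, 1.2]
finger_gap: -0.0002
grip_force: 2.2
```

```bash
python3 - <<'E'
from h import *
im,d,P=cloud("side"); cv2.imwrite("pics/s2.png",cv2.resize(im[155:240,310:410],(800,680))[:600])
o=finder.outline_of("side","stand")
for q in o[:1]:
    p=P[q["mask"]]; p=p[(p[:,2]>.14)&(p[:,2]<.162)]; print(q["score"],len(p),np.percentile(p,[2,50,98],axis=0).round(4).tolist())
o=finder.outline_of("side","leg")
for q in o[:1]:
    p=P[q["mask"]]; p=p[(p[:,2]>.0)&(p[:,2]<.05)]; print(q["score"],np.round(p[p[:,1]>-.13],3)[:12].tolist())
E
```

```text
0.6 240 [[0.3796, -0.1792, 0.1407], [0.4957, -0.1709, 0.1503], [0.5513, -0.0886, 0.1591]]
0.63 []
```

View pics/s2.png

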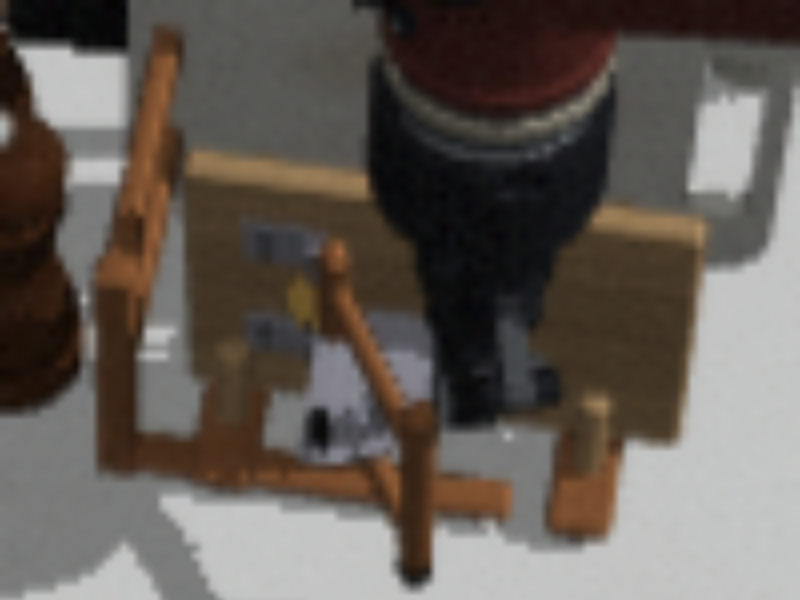

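The side view shows the leg now well out, with its post at (415,430) and the stop pin at (320,425) still clear of it. The stand has slid about 5 mm towards the frame.

>>> step_arm([
  [[1,-0.0015,0,0,0],[1,-0.003,0,0,0],[1,-0.0045,0,0,0],[1,-0.006,0,0,0],[1,-0.0075,0,0,0]],
])

```text
t: 6.5
tcp_pos: [0.4561, -0.1002, 0.1323]
tool_rot: [-0.561, 3.091, 0.0]
force: [-4.6, 1.1, 1.6]
finger_gap: 0.0
grip_force: 2.1
```

>>> step_arm([
  [[1,-0.001,0,0,0],[1,-0.002,0,0,0],[1,-0.003,0,0,0]],
])

```text
t: 6.88
tcp_pos: [0.4577, -0.0989, 0.1319]
tool_rot: [0.561, -3.088, -0.002]
force: [-6.2, 1.2, 2.8]
finger_gap: -0.0003
grip_force: 3.0
```

>>> step_arm([
  [[1,-0.001,0,0,0],[1,-0.002,0,0,0],[1,-0.003,0,0,0]],
])

```text
t: 7.25
tcp_pos: [0.4603, -0.0978, 0.1319]
tool_rot: [0.561, -3.088, -0.002]
force: [-7.2, 1.8, 2.8]
finger_gap: -0.0001
grip_force: 3.0
```

>>> step_arm([
  [[1,-0.001,0,0,0],[1,-0.002,0,0,0]],
])

```text
t: 7.5
tcp_pos: [0.4622, -0.0972, 0.1319]
tool_rot: [0.561, -3.088, -0.002]
force: [-7.1, 1.0, 2.6]
finger_gap: 0.0003
grip_force: 3.0
```

>>> step_arm([
  [[1,-0.001,0,0,0],[1,-0.002,0,0,0]],
])

```text
t: 7.75
tcp_pos: [0.4642, -0.0966, 0.1319]
tool_rot: [0.561, -3.088, -0.001]
force: [-6.9, 0.2, 2.9]
finger_gap: -0.0001
grip_force: 3.1
```

>>> step_arm([
  [[1,-0.001,0,0,0],[1,-0.002,0,0,0]],
])

```text
t: 8.0
tcp_pos: [0.4657, -0.0958, 0.1319]
tool_rot: [0.561, -3.087, -0.002]
force: [-7.2, 0.3, 3.7]
finger_gap: -0.0001
grip_force: 3.7
```

>>> step_arm([
  [[1,-0.001,0,0,0],[1,-0.002,0,0,0]],
])

```text
t: 8.25
tcp_pos: [0.4671, -0.095, 0.1318]
tool_rot: [0.561, -3.086, -0.003]
force: [-9.7, 0.7, 5.6]
finger_gap: -0.0001
grip_force: 4.4
```

>>> step_arm([
  [[1,-0.001,0,0,0],[1,-0.002,0,0,0]],
])

```text
t: 8.5
tcp_pos: [0.4684, -0.0943, 0.1317]
tool_rot: [0.561, -3.084, -0.003]
force: [-10.8, 1.0, 4.6]
finger_gap: 0.0001
grip_force: 5.1
```

```bash
python3 - <<'E'
from h import *
print(ctrl.get_state()["force"])
im,d,P=cloud("side"); cv2.imwrite("pics/s3.png",cv2.resize(im[155:240,310:410],(800,680))[:600])
E
```

```text
[-10.82827619   1.02120274   4.56608152]
```

View pics/s3.png

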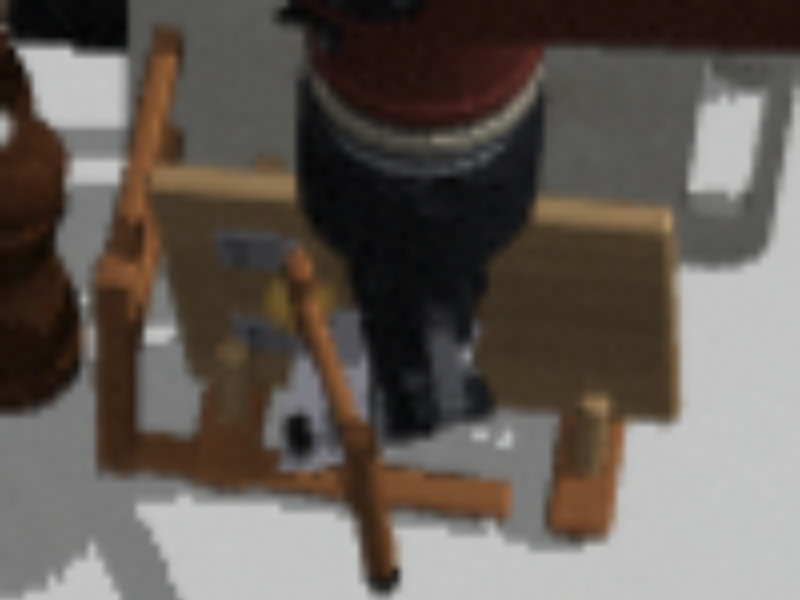

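The stand has tipped against the frame (panel near end raised, at (675,300)) and the leg at (370,500) is still short of the pin at (300,435). The push is too high, so I'll back off, go lower and push again.

>>> step_arm([
  [[1,0.005,0,0,0],[1,0.01,0,0,0],[1,0.01,0,0.012,0],[1,0.01,0,0.022,0],[1,0.005,0,0.022,0]],
])

```text
t: 9.18
tcp_pos: [0.4642, -0.0978, 0.1088]
tool_rot: [0.562, -3.085, 0.003]
force: [-6.8, -7.9, 2.6]
finger_gap: -0.0
grip_force: 5.6
```

```bash
python3 - <<'E'
from h import *
s=ctrl.get_state();print(s["force"],s["tcp_pos"])
im,d,P=cloud("side"); cv2.imwrite("pics/s4.png",cv2.resize(im[155:240,310:410],(800,680))[:600])
o=finder.outline_of("side","stand")
for q in o[:1]:
    p=P[q["mask"]]; p=p[(p[:,2]>.14)&(p[:,2]<.162)]; print(q["score"],len(p),np.percentile(p,[2,50,98],axis=0).round(4).tolist())
E
```

```text
[-6.75233936 -7.85687904  2.62390393] [ 0.46419836 -0.09780838  0.10881487]
0.86 207 [[0.3843, -0.172, 0.1405], [0.4271, -0.1638, 0.1511], [0.5557, -0.1576, 0.1604]]
```

View pics/s4.png

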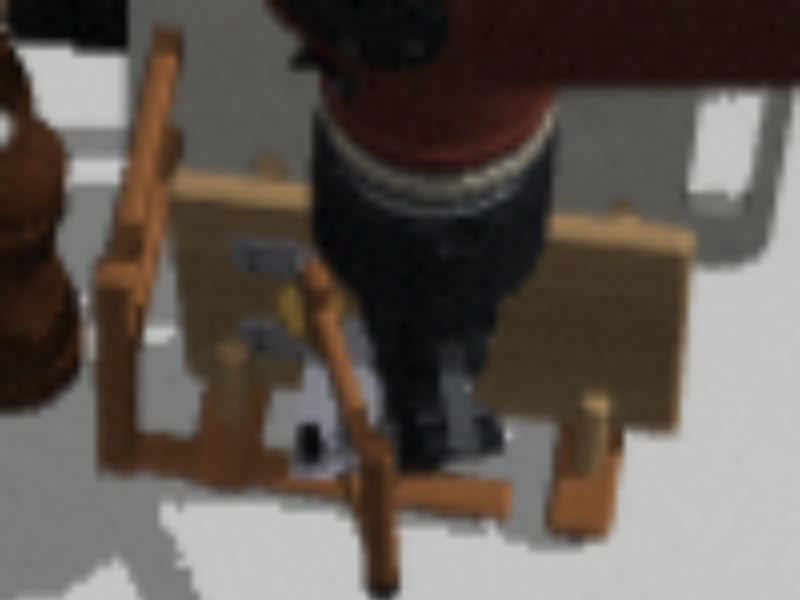

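The leg is still short of the pin, and the panel top is being drawn about 1 cm towards +y by friction. I'll relieve that sideways while pushing on.

>>> step_arm([
  [[1,0,-0.002,0,0],[1,0,-0.004,0,0],[1,-0.001,-0.005,0,0],[1,-0.002,-0.005,0,0]],
])

```text
t: 9.78
tcp_pos: [0.4665, -0.0998, 0.1085]
tool_rot: [0.561, -3.083, -0.005]
force: [-8.9, -2.2, 4.8]
finger_gap: 0.0
grip_force: 4.5
```

>>> step_arm([
  [[1,-0.001,0,-0.001,0],[1,-0.002,0,-0.001,0],[1,-0.003,0,-0.001,0]],
])

```text
t: 10.15
tcp_pos: [0.4723, -0.099, 0.1102]
tool_rot: [0.561, -3.091, -0.002]
force: [-1.8, -2.1, -0.3]
finger_gap: 0.0
grip_force: 1.1
```

>>> step_arm([
  [[1,-0.001,0,0,0],[1,-0.002,0,0,0]],
])

```text
t: 10.4
tcp_pos: [0.4737, -0.0987, 0.1105]
tool_rot: [0.561, -3.089, -0.0]
force: [-4.2, -3.5, -2.0]
finger_gap: 0.0001
grip_force: 2.3
```

Force dropped as the leg jumped forward, so it has likely snapped past the ridge. I'll now press it firmly against the stop.

>>> step_arm([
  [[1,-0.001,0,0,0],[1,-0.002,0,0,0]],
])

```text
t: 10.65
tcp_pos: [0.4753, -0.0982, 0.1106]
tool_rot: [0.561, -3.088, 0.0]
force: [-4.6, -4.0, -2.4]
finger_gap: -0.0
grip_force: 2.9
```

>>> step_arm([
  [[1,-0.001,0,0,0],[1,-0.002,0,0,0]],
])

```text
t: 10.9
tcp_pos: [0.4764, -0.0976, 0.1104]
tool_rot: [0.561, -3.086, -0.0]
force: [-6.6, -5.4, -0.7]
finger_gap: -0.0002
grip_force: 3.7
```

```bash
python3 - <<'E'
from h import *
s=ctrl.get_state();print(s["force"],s["tcp_pos"])
im,d,P=cloud("side"); cv2.imwrite("pics/s5.png",cv2.resize(im[155:240,310:410],(800,680))[:600])
E
```

```text
[-6.6478881  -5.35276801 -0.71108033] [ 0.47644984 -0.09762508  0.11041824]
```

View pics/s5.png

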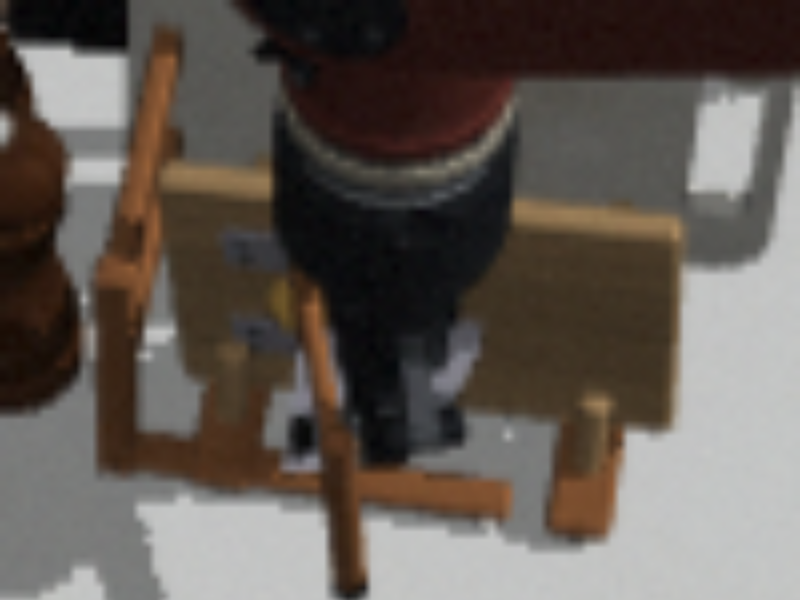

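The leg rail at (325,430) is now right beside the pin at (300,435), with the force rising. I'll keep pressing.

>>> step_arm([
  [[1,-0.001,0,0,0],[1,-0.002,-0.001,0,0]],
])

```text
t: 11.2
tcp_pos: [0.4777, -0.0973, 0.1103]
tool_rot: [0.561, -3.084, -0.003]
force: [-9.2, -2.4, 1.3]
finger_gap: -0.0001
grip_force: 4.8
```

>>> step_arm([
  [[1,-0.001,-0.001,0,0],[1,-0.0015,-0.001,0,0]],
])

```text
t: 11.45
tcp_pos: [0.4789, -0.0971, 0.1104]
tool_rot: [0.56, -3.083, -0.006]
force: [-10.6, -1.9, 3.9]
finger_gap: 0.0001
grip_force: 5.4
```

>>> step_arm([
  [[1,-0.001,0,0,0],[1,-0.001,0,0,0]],
])

```text
t: 11.7
tcp_pos: [0.4794, -0.0968, 0.1103]
tool_rot: [0.561, -3.082, -0.006]
force: [-11.4, -2.3, 4.8]
finger_gap: -0.0001
grip_force: 5.6
```

>>> step_arm([
  [[1,-0.001,0,0,0],[1,-0.001,0,0,0]],
])

```text
t: 11.95
tcp_pos: [0.48, -0.0965, 0.1103]
tool_rot: [0.561, -3.081, -0.006]
force: [-10.6, -1.9, 3.7]
finger_gap: -0.0002
grip_force: 6.1
```

>>> step_arm([
  [[1,-0.001,0,0,0],[1,-0.002,0,0,0]],
])

```text
t: 12.2
tcp_pos: [0.4806, -0.0959, 0.1099]
tool_rot: [0.561, -3.078, -0.006]
force: [-13.7, -3.1, 5.4]
finger_gap: 0.0001
grip_force: 7.8
```

>>> step_arm([
  [[1,-0.001,0,0,0],[1,-0.002,0,0,0]],
])

```text
t: 12.45
tcp_pos: [0.4815, -0.0954, 0.1097]
tool_rot: [0.561, -3.075, -0.006]
force: [-16.6, -3.2, 7.2]
finger_gap: 0.0
grip_force: 9.0
```

The leg now feels solid at about 18 N. I'll back off and look from above.

>>> step_arm([
  [[1,0.006,0,0,0],[1,0.014,0,0,0],[1,0.014,0,-0.06,0],[1,0.03,-0.015,-0.12,0.18],[1,0.045,-0.031,-0.18,0.36]],
])

```text
t: 13.08
tcp_pos: [0.4582, -0.1399, 0.2916]
tool_rot: [0.009, 3.136, -0.001]
force: [0.2, -0.2, 0.3]
finger_gap: 0.0001
grip_force: 0.0
```

>>> step_arm([
  [[0.5,0,0,-0.01,0],[0.5,0,0,-0.01,0]],
])

```text
t: 13.32
tcp_pos: [0.4583, -0.1399, 0.3002]
tool_rot: [0.0, 3.137, -0.001]
force: [-0.3, 0.0, -0.2]
finger_gap: 0.0358
grip_force: 0.0
```

```bash
cat > ms.py <<'E'
from h import *
import sys
s=ctrl.get_state(); print(s["t"],np.round(s["tcp_pos"],4),np.round(s["tool_rot"],3),np.round(s["force"],1),s["joint_positions"][5])
im,d,P=cloud("wrist"); tag=sys.argv[1]; cv2.imwrite(f"pics/{tag}.png",im); np.save(f"{tag}.npy",P)
z=P[...,2]; X=P[...,0]; Y=P[...,1]
t=P[(Y>-.20)&(Y<-.15)&(X>.34)&(X<.575)&(z>.148)&(z<.170)&(im.max(2)>60)]
r=cv2.minAreaRect((t[:,:2]*1000).astype(np.float32)); print("panel",len(t),r,np.percentile(t,[1,50,99],axis=0).round(4).tolist(),np.polyfit(t[:,0],t[:,1:],1).tolist())
p=P[(Y>-.12)&(Y<-.05)&(X>.41)&(X<.53)&(z>.135)&(z<.17)]; print("post",len(p),p.mean(0),np.percentile(p,[2,98],axis=0).round(4).tolist())
k=(im.max(2)<60)&(Y>-.14)&(Y<-.09)&(X>.46)&(X<.53)&(z>.085)&(z<.115); print("pin",k.sum(),np.nanmedian(P[k],0), np.argwhere(k).mean(0))
for l in("leg",):
    o=finder.outline_of("wrist",l)
    if o: print(l,o[0]["score"],o[0]["xy"])
E
python3 ms.py w3
```

```text
13.325 [ 0.4583 -0.1399  0.3002] [ 0.000e+00  3.137e+00 -1.000e-03] [-0.3  0.  -0.2] -2.0144511555798563
panel 3719 ((468.54736328125, -174.11184692382812), (12.070317268371582, 178.45469665527344), 89.861328125) [[0.3813, -0.1798, 0.1496], [0.4532, -0.1735, 0.1535], [0.5539, -0.1682, 0.1555]] [[0.0032658812224871177, 0.001549074303513094], [-0.1750833534633517, 0.15256058473343131]]
post 195 [ 0.48160767 -0.0841895   0.1398985 ] [[0.4769, -0.0891, 0.1355], [0.4875, -0.0787, 0.1429]]
pin 28 [ 0.50199156 -0.11150467  0.10271462] [253.60714286 355.10714286]
leg 0.64 [356.4, 248.6]
```

Leg measures q≈0.89, with the rail line about 7 mm from the pin axis, so it is in contact. That agrees with the snap and the solid stop I felt. Next I'll grasp the top edge.

>>> step_arm([
  [[0.5,-0.01,-0.034,0.03,0],[0.5,-0.01,-0.034,0.08,0],[0.5,-0.01,-0.034,0.13,0],[0.5,-0.01,-0.034,0.168,0],[0.5,-0.01,-0.034,0.168,0]],
])

```text
t: 14.05
tcp_pos: [0.4625, -0.1708, 0.1248]
tool_rot: [-0.0, -3.13, -0.01]
force: [0.1, 0.0, 0.9]
finger_gap: 0.0424
grip_force: 0.0
```

>>> step_arm([
  [[1,0,0,0,0],[1,0,0,0,0],[1,0,0,0,0],[1,0,0,0,0]],
], squeeze=70)

```text
t: 14.55
tcp_pos: [0.4686, -0.1767, 0.1329]
tool_rot: [-0.001, 3.137, -0.011]
force: [-0.1, -4.5, -3.2]
finger_gap: 0.0106
grip_force: 67.4
```

>>> step_arm([
  [[1,0,0,-0.02,0],[1,0,0,-0.045,0],[1,0,0,-0.07,0],[1,0,0,-0.1,0],[1,0,0,-0.1,0]],
])

```text
t: 15.18
tcp_pos: [0.4691, -0.1748, 0.2343]
tool_rot: [0.001, 3.134, -0.006]
force: [0.4, 0.4, -5.0]
finger_gap: 0.0106
grip_force: 69.1
```

```bash
python3 - <<'E'
from h import *
s=ctrl.get_state(); print(s["tcp_pos"],s["tool_rot"],s["force"],s["finger_gap"],s["grip_force"])
for n in("side","scene"):
    im,d,P=cloud(n); o=finder.outline_of(n,"egg_box")
    if not o: print(n,"none");continue
    m=o[0]["mask"]; print(n,o[0]["score"],m.sum())
    if n=="side": np.save("egg_m.npy",m); np.save("egg_P.npy",P)
    q=P[m]; q=q[~np.isnan(q[:,0])]
    print(np.percentile(q,[2,50,98],axis=0).round(3).tolist())
    for lo,hi in((.06,.085),(.02,.055),(-.005,.02)):
        w=q[(q[:,2]>lo)&(q[:,2]<hi)]
        if len(w)>20: print(lo,len(w),cv2.minAreaRect((w[:,:2]*1000).astype(np.float32)),np.percentile(w,[1,99],axis=0).round(3).tolist())
E
```

```text
[ 0.4691183  -0.17477689  0.23425233] [ 1.10127777e-03  3.13441242e+00 -5.79875059e-03] [ 0.44394986  0.41454958 -4.97091918] 0.010618917974743047 69.09728407859802
side 0.57 2451
[[0.34, 0.192, 0.033], [0.392, 0.271, 0.07], [0.444, 0.331, 0.078]]
0.06 1852 ((393.5459289550781, 258.081787109375), (135.65066528320312, 91.9267578125), 81.29560852050781) [[0.347, 0.193, 0.061], [0.44, 0.324, 0.079]]
0.02 508 ((393.24407958984375, 256.22137451171875), (156.6776885986328, 105.84471893310547), 82.39729309082031) [[0.335, 0.178, 0.029], [0.451, 0.337, 0.054]]
scene 0.73 168
[[0.472, -0.116, -0.002], [0.48, -0.089, 0.201], [0.597, -0.029, 0.244]]
```

The egg box is at (0.393, 0.256) with yaw ≈ -0.14 rad. I'll carry the stand to (0.374, 0.049), turning it by -1.71 rad.

>>> step_arm([
  [[1,0.01,0.04,-0.01,0.1],[1,0.03,0.085,-0.01,0.25],[1,0.05,0.13,-0.01,0.41],[1,0.07,0.175,-0.01,0.57],[1,0.09,0.215,-0.01,0.73]],
])

```text
t: 16.0
tcp_pos: [0.3752, 0.0428, 0.2389]
tool_rot: [-1.13, -2.928, 0.0]
force: [1.1, 0.6, -5.3]
finger_gap: 0.0106
grip_force: 69.3
```

>>> step_arm([
  [[1,0,0,0,0.16],[1,0,0,0,0.32],[1,0,0,0,0.48],[1,0,0,0,0.64],[1,0,0,0,0.8]],
])

```text
t: 16.62
tcp_pos: [0.376, 0.0415, 0.2389]
tool_rot: [-2.181, -2.258, 0.003]
force: [-0.7, -1.1, -3.5]
finger_gap: 0.0102
grip_force: 69.1
```

>>> step_arm([
  [[1,0,0,0,0.16],[1,0,0,0,0.18],[1,0,0,0,0.18]],
])

```text
t: 17.0
tcp_pos: [0.3766, 0.0414, 0.2398]
tool_rot: [-2.368, -2.062, 0.002]
force: [0.5, -0.2, -3.7]
finger_gap: 0.0104
grip_force: 69.1
```

```bash
python3 - <<'E'
from h import *
s=ctrl.get_state(); r=s["tool_rot"]; R=Ro.from_rotvec(r).as_matrix(); print(s["t"],s["tcp_pos"],np.arctan2(R[1,0],R[0,0]),s["force"],s["finger_gap"])
P=np.load("w1.npy"); q=P[(abs(P[...,2])<.006)]; print("edge",np.percentile(q[:,0],[0.1,1]))
im,d,P=cloud("side"); np.save("s6.npy",P); cv2.imwrite("pics/s6.png",im)
for l in("stand","leg"):
    o=finder.outline_of("side",l)
    if o:
        q=P[o[0]["mask"]]; q=q[~np.isnan(q[:,0])]; print(l,o[0]["score"],len(q),np.percentile(q,[2,50,98],axis=0).round(3).tolist())
        m=q[q[:,2]<.16]; i=m[:,2].argsort()[:8]; print(m[i].round(3).tolist())
E
```

```text
17.0 [0.37662605 0.04138005 0.23983527] 1.432754600614599 [ 0.52166641 -0.16923279 -3.74373566] 0.010373967508129963
edge [0.31602292 0.31780964]
stand 0.92 1576 [[0.343, -0.101, -0.0], [0.388, 0.04, 0.196], [0.468, 0.131, 0.264]]
[[0.354, 0.015, -0.011], [0.424, -0.14, -0.01], [0.412, -0.064, -0.006], [0.395, -0.005, -0.006], [0.397, -0.06, -0.006], [0.437, -0.083, -0.005], [0.472, -0.146, -0.005], [0.395, 0.044, -0.004]]
leg 0.53 290 [[0.404, -0.001, 0.145], [0.455, 0.017, 0.217], [0.47, 0.025, 0.258]]
[[0.472, -0.146, -0.005], [0.435, -0.149, 0.001], [0.404, -0.136, 0.002], [0.429, -0.149, 0.002], [0.432, -0.147, 0.004], [0.464, 0.02, 0.141], [0.47, 0.018, 0.146], [0.467, 0.022, 0.149]]
```

>>> step_arm([
  [[1,0.006,0,0.03,0],[1,0.006,0,0.07,0],[1,0.006,0,0.1,0],[1,0.006,0,0.112,0],[1,0.006,0,0.112,0]],
])

```text
t: 17.77
tcp_pos: [0.3777, 0.0473, 0.1284]
tool_rot: [-2.37, -2.06, 0.002]
force: [-0.5, 1.3, -4.3]
finger_gap: 0.0106
grip_force: 69.1
```

>>> step_arm([
  [[1,0,0,0.002,0],[1,0,0,0.004,0],[1,0,0,0.006,0]],
])

```text
t: 18.15
tcp_pos: [0.3787, 0.0472, 0.1234]
tool_rot: [2.37, 2.06, 0.002]
force: [-0.8, -0.3, -4.5]
finger_gap: 0.0105
grip_force: 69.1
```

>>> step_arm([
  [[1,0,0,0.002,0],[1,0,0,0.003,0]],
])

```text
t: 18.4
tcp_pos: [0.3786, 0.0476, 0.1203]
tool_rot: [2.372, 2.06, 0.002]
force: [-0.4, 3.0, 2.0]
finger_gap: 0.0108
grip_force: 70.0
```

>>> step_arm([
  [[1,0,0,0.001,0],[1,0,0,0.002,0]],
])

```text
t: 18.65
tcp_pos: [0.3796, 0.0482, 0.1198]
tool_rot: [-2.372, -2.059, -0.005]
force: [-1.7, 5.9, 10.7]
finger_gap: 0.0104
grip_force: 71.4
```

Bottom edge is on the worktop. I'll open a little, then lean the stand back onto its leg.

>>> step_arm([
  [[0.74,0,0,-0.001,0],[0.74,0,0,-0.001,0],[0.74,0,0.004,-0.001,0]],
])

```text
t: 19.02
tcp_pos: [0.382, 0.0465, 0.1186]
tool_rot: [2.371, 2.061, -0.0]
force: [-0.1, -0.4, 0.2]
finger_gap: 0.022
grip_force: 0.0
```

>>> step_arm([
  [[0.74,0,0.004,0,0],[0.74,0,0.008,0,0],[0.74,0,0.012,0,0],[0.74,0,0.016,0,0],[0.74,0,0.02,0,0]],
])

```text
t: 19.65
tcp_pos: [0.4021, 0.0439, 0.1187]
tool_rot: [2.371, 2.061, 0.0]
force: [0.6, 0.2, -0.5]
finger_gap: 0.0225
grip_force: 0.2
```

>>> step_arm([
  [[0.74,0,0.003,0,0],[0.74,0,0.006,0,0]],
])

```text
t: 19.9
tcp_pos: [0.4078, 0.0431, 0.1186]
tool_rot: [-2.371, -2.061, 0.0]
force: [0.1, -0.1, -1.3]
finger_gap: 0.0222
grip_force: 0.0
```

```bash
cat > st.py <<'E'
from h import *
import sys
s=ctrl.get_state(); print(s["t"],s["tcp_pos"],s["force"],s["finger_gap"])
for n in sys.argv[1:]:
    im,d,P=cloud(n); cv2.imwrite(f"pics/st_{n}_{s['t']:.1f}.png",im)
    for l in("stand","leg"):
        o=finder.outline_of(n,l)
        if not o: print(n,l,"none"); continue
        q=P[o[0]["mask"]]; q=q[~np.isnan(q[:,0])]; q=q[(q[:,1]>-.09)&(q[:,1]<.19)]; print(n,l,round(o[0]["score"],2),len(q),np.percentile(q,[2,50,98],axis=0).round(3).tolist())
        c,sn=np.cos(-.14),np.sin(-.14); e=q-[.393,.256,0]; e=np.c_[c*e[:,0]+sn*e[:,1],-sn*e[:,0]+c*e[:,1],e[:,2]]
        for lo in np.arange(0,.15,.025):
            w=e[(e[:,2]>lo)&(e[:,2]<lo+.025)]
            if len(w)>9: print("  z",round(lo,3),len(w),"x",np.percentile(w[:,0],[5,50,95]).round(3),"y",np.percentile(w[:,1],[2,98]).round(3), "slope",np.polyfit(w[:,1],w[:,0],1)[0].round(3))
E
python3 st.py side scene
```

```text
19.9 [0.40777208 0.04309702 0.11863924] [ 0.06792347 -0.08927244 -1.33802697] 0.022215623031915068
side stand 0.94 1536 [[0.349, -0.001, 0.014], [0.399, 0.057, 0.065], [0.486, 0.135, 0.14]]
  z 0.0 262 x [-0.008  0.006  0.1  ] y [-0.275 -0.119] slope -0.022
  z 0.025 326 x [-0.014  0.014  0.109] y [-0.263 -0.118] slope -0.113
  z 0.05 351 x [0.019 0.061 0.115] y [-0.249 -0.118] slope -0.444
  z 0.075 228 x [0.024 0.031 0.125] y [-0.236 -0.118] slope -0.688
  z 0.1 144 x [0.03  0.034 0.131] y [-0.241 -0.116] slope -0.528
  z 0.125 219 x [0.037 0.043 0.049] y [-0.224 -0.119] slope -0.01
side leg 0.47 183 [[0.445, 0.011, 0.0], [0.471, 0.021, 0.081], [0.491, 0.029, 0.107]]
  z 0.0 27 x [0.102 0.108 0.116] y [-0.253 -0.213] slope -0.268
  z 0.025 34 x [0.098 0.109 0.118] y [-0.228 -0.215] slope 0.941
  z 0.05 20 x [0.113 0.118 0.124] y [-0.233 -0.214] slope 0.994
  z 0.075 90 x [0.086 0.105 0.126] y [-0.233 -0.214] slope 1.994
scene stand 0.69 1575 [[0.347, -0.043, 0.001], [0.385, 0.022, 0.063], [0.479, 0.126, 0.138]]
  z 0.0 267 x [-0.014  0.009  0.019] y [-0.296 -0.128] slope -0.053
  z 0.025 340 x [-0.015  0.014  0.021] y [-0.298 -0.127] slope -0.021
  z 0.05 306 x [0.017 0.022 0.101] y [-0.298 -0.132] slope -0.079
  z 0.075 257 x [0.023 0.028 0.116] y [-0.297 -0.14 ] slope -0.03
  z 0.1 196 x [0.028 0.034 0.071] y [-0.298 -0.127] slope 0.018
  z 0.125 181 x [0.035 0.041 0.048] y [-0.298 -0.124] slope 0.006
scene leg 0.7 206 [[0.66, -0.089, 0.002], [0.671, -0.079, 0.087], [0.72, -0.064, 0.115]]
  z 0.0 22 x [0.312 0.317 0.358] y [-0.304 -0.245] slope 0.934
  z 0.025 23 x [0.31  0.316 0.318] y [-0.305 -0.28 ] slope 0.088
  z 0.05 28 x [0.312 0.315 0.32 ] y [-0.303 -0.278] slope 0.216
  z 0.075 32 x [0.314 0.319 0.328] y [-0.303 -0.277] slope 0.357
  z 0.1 97 x [0.319 0.343 0.369] y [-0.302 -0.277] slope 0.524
```

The stand leans about 13° with its foot down. It is square to the egg box with a gap of about 46 mm. I'll release and withdraw.

>>> step_arm([
  [[0.55,0,0,0,0],[0.55,0,0,0,0],[0.55,0,0,-0.02,0],[0.55,0,0,-0.06,0],[0.55,0,0,-0.11,0]],
])

```text
t: 20.82
tcp_pos: [0.4065, 0.0432, 0.2287]
tool_rot: [-2.37, -2.059, 0.003]
force: [0.7, -0.2, -0.6]
finger_gap: 0.0382
grip_force: 0.0
```

>>> step_arm([
  [[0.55,-0.04,0,-0.04,0],[0.55,-0.09,0,-0.06,0],[0.55,-0.14,0,-0.06,0],[0.55,-0.19,0,-0.06,0],[0.55,-0.2,0,-0.06,0]],
])

```text
t: 21.45
tcp_pos: [0.3792, -0.1572, 0.2888]
tool_rot: [2.376, 2.055, -0.001]
force: [0.4, -0.3, -0.1]
finger_gap: 0.0382
grip_force: 0.0
```

```bash
python3 st.py side scene; python3 -c "
import cv2,glob,numpy as np
f=sorted(glob.glob('pics/st_side_2*'))[-1]; g=f.replace('side','scene')
a=cv2.resize(cv2.imread(f)[150:400,270:450],(430,598)); b=cv2.resize(cv2.imread(g)[130:380,200:355],(370,598)); cv2.imwrite('pics/final.png',np.hstack([a,b]))"
```

```text
21.45 [ 0.37923381 -0.15723857  0.28882191] [ 0.37280754 -0.28049648 -0.10104089] 0.03824708273546842
side stand 0.62 2069 [[0.351, -0.037, 0.003], [0.398, 0.036, 0.07], [0.483, 0.135, 0.141]]
  z 0.0 290 x [-0.006  0.009  0.106] y [-0.319 -0.119] slope -0.102
  z 0.025 362 x [-0.014  0.014  0.11 ] y [-0.286 -0.118] slope -0.079
  z 0.05 437 x [0.019 0.062 0.114] y [-0.283 -0.119] slope -0.234
  z 0.075 327 x [0.024 0.03  0.123] y [-0.286 -0.118] slope -0.226
  z 0.1 284 x [0.03  0.034 0.085] y [-0.288 -0.117] slope -0.066
  z 0.125 344 x [0.036 0.042 0.049] y [-0.29 -0.12] slope 0.008
side leg 0.59 280 [[0.415, -0.025, -0.0], [0.467, 0.018, 0.09], [0.494, 0.028, 0.119]]
  z 0.0 21 x [0.104 0.107 0.115] y [-0.267 -0.213] slope -0.242
  z 0.025 37 x [0.097 0.109 0.117] y [-0.229 -0.214] slope 1.016
  z 0.05 27 x [0.092 0.116 0.123] y [-0.234 -0.215] slope 1.474
  z 0.075 126 x [0.061 0.1   0.127] y [-0.241 -0.215] slope 2.538
  z 0.1 62 x [0.057 0.074 0.134] y [-0.246 -0.215] slope 2.861
scene stand 0.81 1763 [[0.348, -0.043, 0.015], [0.389, 0.034, 0.075], [0.479, 0.128, 0.14]]
  z 0.0 230 x [-0.015  0.009  0.016] y [-0.297 -0.128] slope -0.019
  z 0.025 338 x [-0.015  0.014  0.02 ] y [-0.297 -0.125] slope -0.007
  z 0.05 302 x [0.018 0.022 0.096] y [-0.298 -0.124] slope -0.062
  z 0.075 297 x [0.022 0.028 0.114] y [-0.298 -0.128] slope -0.097
  z 0.1 307 x [0.028 0.033 0.106] y [-0.297 -0.126] slope -0.028
  z 0.125 287 x [0.035 0.04  0.048] y [-0.297 -0.125] slope 0.004
scene leg 0.62 98 [[0.418, 0.001, 0.051], [0.473, 0.013, 0.093], [0.493, 0.023, 0.117]]
  z 0.05 17 x [0.089 0.117 0.124] y [-0.238 -0.218] slope 0.81
  z 0.075 54 x [0.079 0.102 0.127] y [-0.242 -0.221] slope 2.454
  z 0.1 25 x [0.058 0.124 0.132] y [-0.25 -0.22] slope 2.781
```

View pics/final.png

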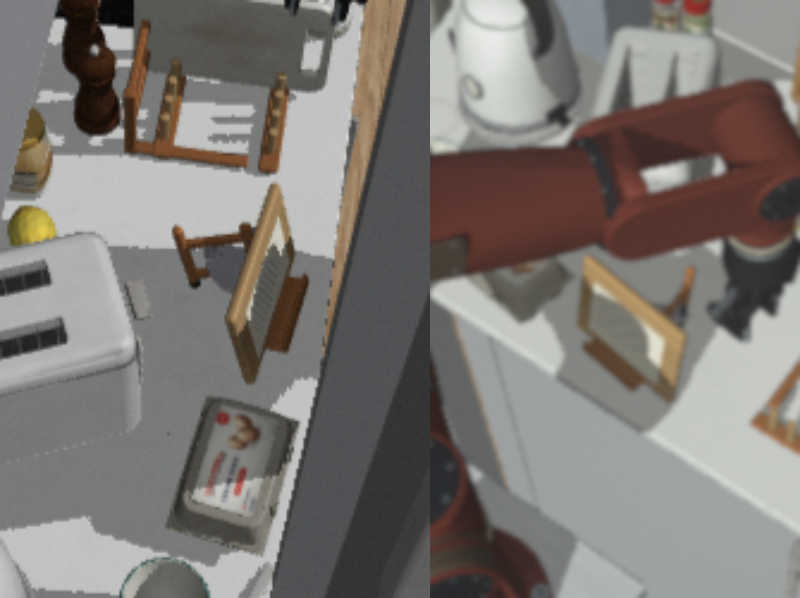

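The final views show the stand on its leg, with its right end at (240,370) beside the egg box at (230,470) in the left half and the card facing the front edge. The other things look undisturbed and the gripper is clear.

```bash
python3 -c "
from plant import ctrl
print(ctrl.close_job())"
```

```text
the job is handed in; nothing more can be done
None
```

I handed the job in after about 21 s of robot time. The leg was swung to its stop in the rack; the snap, the final push (about 18 N, the highest reading) and its measured angle all indicate it is there. The stand now leans on its leg about 46 mm to the right of the egg box and square to it, card to the front.

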